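# Isolate a unit, lift its cover off and hold it level for inspection

### The arm

A 6-joint arm with a two-finger parallel gripper is mounted at the origin on the work surface. World frame = base frame: x ahead of the robot, y to its left, z up, the work surface at z = 0. Lengths are in mm, angles in rad, forces in N, time in s.
With the tool pointing down it reaches from about 325 to 900 mm from the base axis. Payload 6.1 kg.
Tool frame: the origin (TCP) lies between the finger pads; the fingertips stand 22 mm ahead of it and the grasp point (between the pads) lies 3 mm ahead of it; z points along the fingers, y is the line along which they close (so a half turn about z gives the same grasp; the last joint's range is limited). The gripper opens to 85 mm and grips with 20 to 120 N. Pads are 22 mm wide; open, the fingers measure 114 mm over their backs; the gripper's body (76 mm by 85 mm) begins 54 mm behind the grasp point. The pads swing forward as they close: fully open they stand 13 mm farther back than shut.
Start: joints at [1.075, 0.22, 1.526, -0, 1.395, -0.126], TCP at [225.891, 582.743, 253.3] pointing down, gripper open.
Joint ranges: [-2.98, 2.98], [-0.91, 2.08], [0.09, 2.57], [-1.24, 4.39], [0.2, 2.65], [-2.68, 2.68]. Speed limits (rad/s): [2.57, 2.57, 3.01, 3.14, 3.14, 3.14].

### API

Orientations are given as a 3x3 rotation matrix whose columns are the frame's x, y, z axes.
In Python, from bench import ctrl, fingers, kinematics, sensors, imaging, workorder gives the robot as it stands. Calls block until the motion is done:
- ctrl.move_pose(position, orientation): joint-space move of the TCP to a pose.
- ctrl.move_straight(position, ori=None, feed=150): straight line of the TCP; ori=None keeps the orientation; feed is the mean speed in mm/s.
- ctrl.move_joints(angles): joint-space move.
- fingers.grip(opening): finger opening in mm; the grip force is fixed at half the most; returns when the fingers have stopped.
- ctrl.dwell(seconds).
- kinematics.ik(position, orientation): joint angles nearest the present ones, or None.
- sensors.get_obs(): the state.
- imaging.get_image(name): name is "scene" or "side" or "wrist"; returns a dict with "color" (480x640x3 uint8, blue, green, red), "z_map" (480x640 float32, mm along the optical axis (not along the pixel's ray), 0 where there is no reading), "fov_y" (degrees; the focal length in pixels is half the picture's height over the tangent of half this angle, whatever the lens; pixels are square), "cx", "cy" (the principal point, pixels), "k1" (the pictures are not rectified: a ray, as slopes to the right and down, at radius r is drawn at 1 + k1 r^2 times it, then the intrinsics apply), "R" (3x3) and "t" (3): a world point X has camera coordinates R X + t; the wrist camera has in their place "hand_eye" (4x4, takes a point from camera to tool coordinates, whose origin is the TCP and whose axes are the flange's). Camera axes: x right, y down, z forward; pixel columns grow to the right and rows downward; lengths in mm; the calibration is good to about 2 mm. A picture is of the moment at which its call begins: read the wrist's pose just before it.
A pose or a line that the arm cannot do raises ctrl.MotionError and nothing moves.
- workorder.close_job(): hands the job in; it is judged then, once.
The state is a dict: "clock": time; "q": joint angles; "joint_velocities": joint speeds; "joint_efforts": joint torques, N m; "tcp_pos": TCP position; "tcp_rot": TCP orientation; "wrist_force": force on the tool from outside, world axes, zero at the start; "wrist_torque": the same for the moment, N m; "gripper_width": finger opening in mm; "grasp_force": force on a finger pad.
Only numpy, scipy, OpenCV 4.12 (cv2) and the standard library are available. Lean on these libraries where they do the work, as an engineer would, in place of code of your own. Each camera call takes 0.05 s, during which the arm holds its last target. There are 200 camera calls.

### The job

I want to look at the live board inside the white unit, whose cover screws are already out: first switch the supply off by turning the handle of the grey rotary isolator a quarter turn anticlockwise (seen from above) to its stop, then take the cover by its carrying handle and lift it straight up, keeping it level. Finish while still holding it in the gripper, level and still, square above the lower case and about 100 mm up from where it sat. Leave the isolator off and everything else on the bench where it is.

Things in the scene. Friction and masses are not known exactly. Their poses are not given: they have to be found in the camera images.
- isolator_switch (a joint): turn of the isolator's handle about its vertical axis, rad: 0 = on, 1.571 = off, a stop at each end. It grows anticlockwise seen from above. Starts on. A sprung detent (about 0.1 N m at the ends, none half-way) holds it at either end; let go past half-way, it snaps to the far end by itself.
- isolator_grip (a point): on the turning axis of the isolator's black bar handle, 10 mm below the bar's top; turns with it: z up, x along the bar to the pointer end. The bar is 58 mm long (32 mm to the pointer end, 26 mm the other way), 14 mm wide (y), 32 mm high, top 104 mm above the bench. A disc 46 mm across lies under it, 22 mm below this point.
- unit_rim (a point): centre of the top rim of the unit's white lower case, 40 mm above the bench; z up, x from display front to back, y along the long side. A lip inside the rim stands 6 mm up into the cover, with 2 mm play all round.
- cover_handle (a point): centre of the bar of the cover's carrying handle, over the cover's centre of mass; z up, x across the bar, y along it. Bar 22 mm wide (x), 16 mm high, free for 84 mm between its feet, with 28 mm free space below it. Seated, this point is 81 mm straight above unit_rim.
- isolator: fixed grey isolator enclosure, 92 x 92 mm (132 mm over its feet), its top 67.5 mm above the bench; origin at the centre of its underside
- unit: fixed lower case, 140 mm (x) by 190 mm (y), in a nest plate 176 x 226 mm; origin at the centre of the plate's underside on the bench
- cover: loose white cover with carrying handle, 140 mm (x) by 190 mm (y), 45 mm high plus handle to 89 mm, 0.24 to 0.48 kg; origin at the centre of its bottom edge, 81 mm below cover_handle
- screw_dish: loose round steel dish, 72 mm across, 18 mm high, with the cover's screws in it; bystander, origin at the centre of its underside
- thread_lock: loose white bottle with black cap, 40 mm across, 85 mm high; bystander, origin at the centre of its underside
- tape_roll: loose roll of packing tape lying flat, 104 mm across, 48 mm high; bystander, origin at the centre of its underside
- carton: loose small cardboard box, 90 x 140 x 70 mm high; bystander, origin at the centre of its underside
- multimeter: loose multimeter lying flat, 150 x 75 mm and 44 mm high at its dial; bystander, origin at the centre of its underside
- bezel: loose white empty rectangular frame lying flat, 130 x 170 mm, 16 mm high; bystander, origin at the centre of its underside
- screwdriver: loose electric screwdriver lying down, 270 mm long along its x, 40 mm high; bystander, origin on its underside

How it is judged:
By the outcome, as a careful person would: the job done as asked, in the order asked, and still so for the second after the job is handed in, while the arm keeps its last pose, push and grip.
It also fails if it takes over 48 s, if anything falls off the work surface, if the arm or the gripper's body presses on something with over 40 N, if the wrist force passes 120 N, or if a joint passes its speed limit or range.

## Working session

There is one attempt and no reset: what is moved stays moved. The work goes in short steps, each a Python script; the robot and the scene stay as the last script left them, time stands still between calls to the robot, and variables do not carry over. Pictures are saved under pics/ and viewed, at most 10 in all, crops included, and the job is handed in when it is done.

```bash
ls; mkdir -p pics; cat > h.py <<'E'
import numpy as np, cv2
from bench import ctrl, fingers, kinematics, sensors, imaging, workorder
def snap(name, fn=None):
    o=sensors.get_obs(); im=imaging.get_image(name)
    if 'hand_eye' in im:
        T=np.eye(4); T[:3,:3]=o['tcp_rot']; T[:3,3]=o['tcp_pos']; M=T@np.array(im['hand_eye'])
        im['Rc']=M[:3,:3]; im['c']=M[:3,3]
    else:
        R=np.array(im['R']); im['Rc']=R.T; im['c']=-R.T@np.array(im['t'])
    im['f']=240/np.tan(np.radians(im['fov_y'])/2)
    if fn: cv2.imwrite('pics/'+fn,im['color'])
    return im
def rays(im,uv):
    K=np.array([[im['f'],0,im['cx']],[0,im['f'],im['cy']],[0,0,1.]])
    p=cv2.undistortPoints(np.array(uv,float).reshape(-1,1,2),K,np.array([im['k1'],0,0,0.])).reshape(-1,2)
    return np.c_[p,np.ones(len(p))]
def plane(im,uv,z):
    d=rays(im,uv)@im['Rc'].T
    return im['c']+d*((z-im['c'][2])/d[:,2])[:,None]
def depth(im):
    v,u=np.mgrid[:480,:640]
    r=rays(im,np.c_[u.ravel(),v.ravel()])*im['z_map'].reshape(-1,1)
    return (r@im['Rc'].T+im['c']).reshape(480,640,3)
def down(yaw): # tool z down, tool y axis at angle yaw
    y=np.array([np.cos(yaw),np.sin(yaw),0]); z=np.array([0,0,-1.])
    return np.c_[np.cross(y,z),y,z]
E
python3 - <<'E'
from h import *
a=snap('scene','scene.png'); b=snap('side','side.png')
for n,i in(('scene',a),('side',b)): print(n,i['c'],i['f'],i['k1'])
print(sensors.get_obs())
E
```

```text
pics
scene [1515.19781582  -13.6613631  1423.71760595] 566.2237048570682 -0.10285743228049353
side [  500.22985967 -1220.0623908   1142.38208761] 570.25457074065 -0.1166585617305978
{'clock': 0.1, 'q': array([ 1.07491106e+00,  2.21161447e-01,  1.52751529e+00, -3.42242723e-06,
        1.39467853e+00, -1.26104876e-01]), 'joint_velocities': array([-0.00143834, -0.0002407 , -0.0024634 ,  0.00157702, -0.00166205,
        0.00031179]), 'joint_efforts': array([ 1.83890486e-03, -4.98247004e+01, -3.90546691e+01, -7.62282593e-05,
        5.72246325e-03, -1.08084720e-05]), 'tcp_pos': array([225.64541323, 582.30093625, 252.28996426]), 'tcp_rot': array([[-9.32406864e-01,  3.61409383e-01, -8.35708926e-04],
       [ 3.61410283e-01,  9.32405598e-01, -1.55191091e-03],
       [ 2.18344516e-04, -1.74904618e-03, -9.99998447e-01]]), 'wrist_force': array([0.01830684, 0.34394155, 0.06112648]), 'wrist_torque': array([0.00594868, 0.00837791, 0.00111652]), 'grasp_force': 0.0, 'gripper_width': 85.45587353858794}
```

View pics/scene.png

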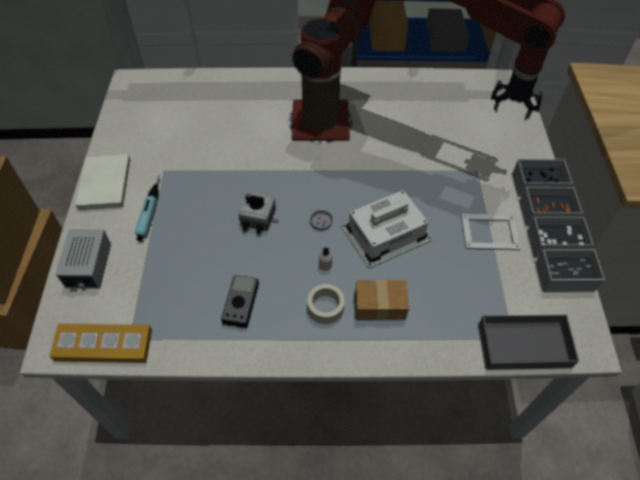

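View pics/side.png

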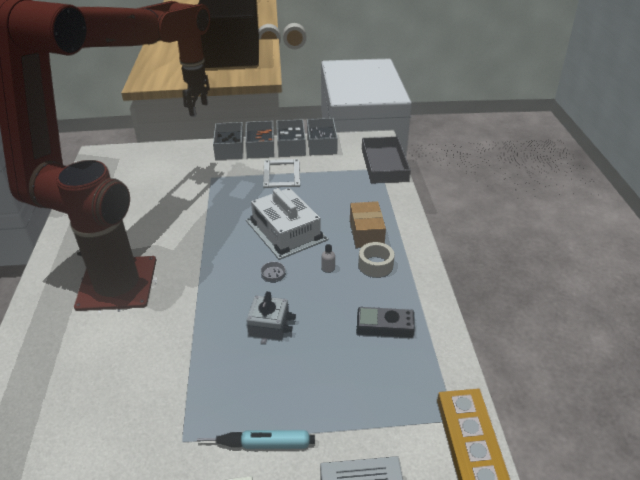

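The scene view shows the isolator with its black handle at about (256,203) and the unit with its handle at about (390,207). In the side view they are at (267,305) and (288,205). I'll take rough positions from these and then look with the wrist camera from above.

```bash
python3 - <<'E'
from h import *
a=snap('scene'); b=snap('side')
for im,i,c in((a,(256,203),(390,207)),(b,(267,300),(288,205))):
    P=depth(im)
    print(plane(im,[i],100),plane(im,[c],125),P[i[1],i[0]],P[c[1],c[0]])
iso=(plane(a,[(256,203)],100)[0]+plane(b,[(267,300)],100)[0])/2
w=snap('wrist'); print(np.array(w['hand_eye']).round(3))
# approach: camera above isolator
yaw=0.0
R=down(yaw); he=np.array(w['hand_eye']); off=R@he[:3,3]
p=iso.copy(); p[:2]-=off[:2]; p[2]=300
for y in (0,np.pi/2,-np.pi/2,np.pi): print(y,kinematics.ik(p,down(y)))
print(iso,p)
E
```

```text
[[ 460.86890248 -194.35214773  100.        ]] [[495.74925084 200.87515337 125.        ]] [ 450.24735447 -196.17246757   86.66456935] [503.50070343 199.24390909 134.87489541]
[[ 444.40441482 -202.33188158  100.        ]] [[513.60268862 163.86741376 125.        ]] [ 444.48209316 -203.74800316  101.45042303] [513.49309942 152.52622551 133.33736056]
[[ 0.00000e+00 -9.60000e-01 -2.80000e-01  7.03220e+01]
 [ 1.00000e+00 -0.00000e+00  1.00000e-03 -3.35000e-01]
 [-1.00000e-03 -2.80000e-01  9.60000e-01 -1.21183e+02]
 [ 0.00000e+00  0.00000e+00  0.00000e+00  1.00000e+00]]
0 [-6.85145326e-01 -4.43699885e-02  1.72179980e+00 -4.44089210e-16
  1.46416285e+00 -6.85145326e-01]
1.5707963267948966 [-6.85145326e-01 -4.43699885e-02  1.72179980e+00 -4.44089210e-16
  1.46416285e+00 -2.25594165e+00]
-1.5707963267948966 [-6.85145326e-01 -4.43699885e-02  1.72179980e+00 -4.44089210e-16
  1.46416285e+00  8.85651001e-01]
3.141592653589793 [-6.85145326e-01 -4.43699885e-02  1.72179980e+00 -4.44089210e-16
  1.46416285e+00  2.45644733e+00]
[ 452.63665865 -198.34201465  100.        ] [ 452.97194231 -268.66436659  300.        ]
```

```bash
python3 - <<'E'
from h import *
import pickle
def go(p):
    ctrl.move_pose(p,down(np.arctan2(p[1],p[0]))); ctrl.dwell(.2)
go([505,180,330]); w=snap('wrist','w_unit.png'); pickle.dump(w,open('wu.pkl','wb'))
go([452,-199,260]); w2=snap('wrist','w_iso.png'); pickle.dump(w2,open('wi.pkl','wb'))
print(sensors.get_obs()['clock'])
E
```

```text
4.0
```

View pics/w_unit.png

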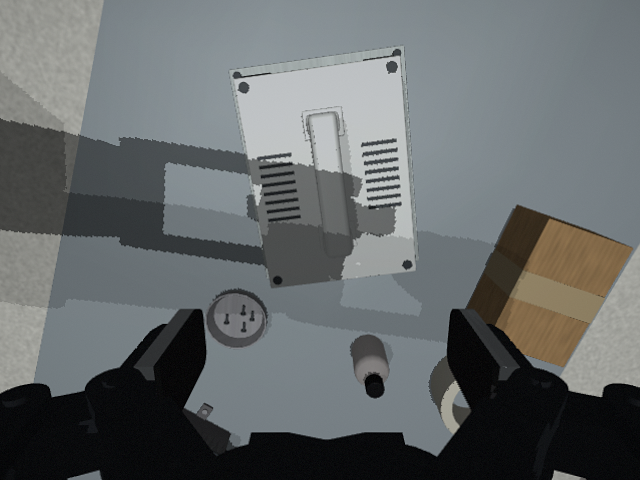

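View pics/w_iso.png

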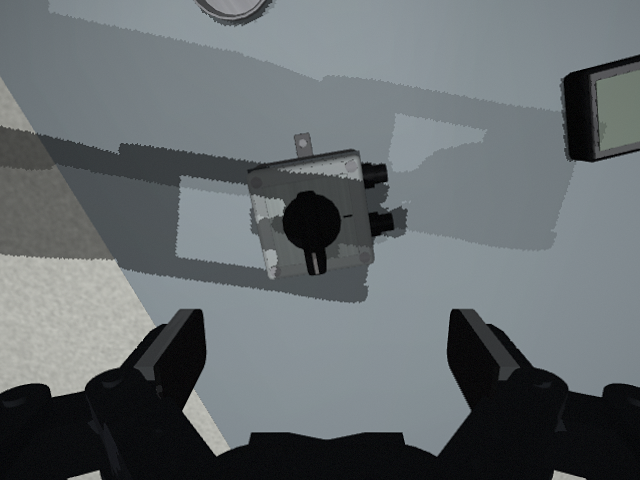

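The unit view shows the cover handle from (323,115) to (337,250), running nearly vertical. The isolator view shows the bar with its pointer at (316,270), pivot at about (311,220) and the off tick at (348,215), so anticlockwise brings the pointer to the tick. I'll measure both from depth.

```bash
python3 - <<'E'
from h import *
import pickle
wu,wi=[pickle.load(open(f,'rb')) for f in('wu.pkl','wi.pkl')]
def rect(P,m,n):
    q=P[m]; print(n,'N',len(q),'zmed',np.median(q[:,2]), 'rect',cv2.minAreaRect(q[:,:2].astype(np.float32)))
    return q
P=depth(wi); v,u=np.mgrid[:480,:640]; box=(u>230)&(u<410)&(v>130)&(v<300)
q=rect(P,box&(P[...,2]>99)&(P[...,2]<112),'bar')
rect(P,box&(P[...,2]>62)&(P[...,2]<70)&(u<375),'enclosure')
# pixel route: bar ends & white pointer line at z=104
hsv=cv2.cvtColor(wi['color'],cv2.COLOR_BGR2GRAY)
print('pts bar', plane(wi,[(311,194),(316,273)],104), 'tick',plane(wi,[(348,215)],67.5))
zs=P[...,2]; print(np.histogram(zs[box],bins=np.arange(-10,120,6)))
P=depth(wu); box=(u>220)&(u<430)&(v>30)&(v<300); zs=P[...,2]
rect(P,box&(zs>120)&(zs<140),'handle'); rect(P,box&(zs>80)&(zs<92),'covertop')
print('handle px',plane(wu,[(323,113),(340,255)],129))
print(np.histogram(zs[box],bins=np.arange(-10,150,6)))
E
```

```text
bar N 1554 zmed 104.14164255172969 rect ((440.68829345703125, -200.41046142578125), (57.56745910644531, 14.16534423828125), 76.01262664794922)
enclosure N 8903 zmed 65.78066735039027 rect ((441.5125732421875, -197.57347106933594), (89.48300170898438, 89.52938842773438), 75.87039947509766)
pts bar [[ 453.34759376 -172.95165752  104.        ]
 [ 433.06134132 -226.77478327  104.        ]] tick [[ 469.36063106 -204.86982365   67.5       ]]
(array([    0, 13083,  3064,    53,    46,   150,   708,   311,   171,
         140,    71,   220,  7140,  3159,    65,    54,    54,    60,
         679,   892,     0]), array([-10,  -4,   2,   8,  14,  20,  26,  32,  38,  44,  50,  56,  62,
        68,  74,  80,  86,  92,  98, 104, 110, 116]))
handle N 3980 zmed 129.1963109216798 rect ((502.0960388183594, 200.70135498046875), (21.98021125793457, 115.72124481201172), 27.120220184326172)
covertop N 29414 zmed 85.54041032027496 rect ((502.0370178222656, 200.66285705566406), (140.32005310058594, 189.98983764648438), 27.23541831970215)
handle px [[477.23554283 252.01820569 129.        ]
 [527.97862526 151.29357148 129.        ]]
(array([    0, 15204,  4939,  2172,    93,    72,     0,     0,     0,
           0,     0,     0,     0,     0,     0, 20977,  8437,     2,
           5,     4,   137,     1,   599,  3381,     0,     0]), array([-10,  -4,   2,   8,  14,  20,  26,  32,  38,  44,  50,  56,  62,
        68,  74,  80,  86,  92,  98, 104, 110, 116, 122, 128, 134, 140,
       146]))
```

Sizes and heights match the spec (bar 57.6×14.2 at z 104, cover 140×190, handle top at z 129). The isolator axis is at (441.4,-197.5) with the pointer at -104°. Now I'll turn the handle.

```bash
python3 - <<'E'
from h import *
import pickle
ax,ay=441.4,-197.5; y0=np.radians(-14)
def st(n):
    o=sensors.get_obs(); print(n,round(o['clock'],2),o['tcp_pos'].round(1),np.degrees(np.arctan2(o['tcp_rot'][1,1],o['tcp_rot'][0,1])).round(1),o['wrist_force'].round(1),o['wrist_torque'].round(2),round(o['gripper_width'],1),round(o['grasp_force'],1))
fingers.grip(50)
ctrl.move_pose([ax,ay,150],down(y0)); st('above')
ctrl.move_straight([ax,ay,101],feed=100); st('down')
fingers.grip(5); st('grip')
for a in (30,60,86,89):
    ctrl.move_straight([ax,ay,101],down(y0+np.radians(a))); ctrl.dwell(.1); st(a)
E
```

```text
above 4.96 [ 441.7 -197.7  150.6] -14.1 [ 0.7 -0.2  1.1] [ 0.01 -0.08 -0.02] 50.0 0.0
down 5.6 [ 442.1 -197.9  101.9] -14.0 [-0.  -0.9  0.1] [-0.02 -0.04  0.01] 49.9 0.0
grip 6.02 [ 440.4 -197.4  102. ] -14.0 [-8.6  1.8 10.6] [ 0.32  1.36 -0.08] 13.3 59.8
30 6.79 [ 440.4 -197.4  102. ] 16.0 [-8.9  1.9 11.2] [ 0.37  1.37 -0.05] 12.9 59.8
60 7.57 [ 440.3 -197.4  102. ] 46.0 [-9.8  2.1 11.3] [0.34 1.36 0.01] 12.8 59.8
86 8.27 [ 440.2 -197.5  102. ] 72.0 [-9.2  1.3 10.9] [0.35 1.47 0.1 ] 13.4 59.8
89 8.62 [ 440.2 -197.5  102. ] 75.0 [-9.2  1.2 11.4] [0.35 1.41 0.13] 12.8 59.9
```

```bash
python3 - <<'E'
from h import *
fingers.grip(50); ctrl.dwell(.2)
p=sensors.get_obs()['tcp_pos']
ctrl.move_straight([p[0],p[1],250]); ctrl.dwell(.2)
w=snap('wrist','w_iso2.png'); P=depth(w); z=P[...,2]
m=(z>99)&(z<112)&(np.hypot(P[...,0]-441.4,P[...,1]+197.5)<60)
print(cv2.minAreaRect(P[m][:,:2].astype(np.float32)),sensors.get_obs()['clock'])
E
```

```text
((443.11016845703125, -198.41737365722656), (13.980674743652344, 57.048851013183594), 76.01839447021484) 10.65
```

View pics/w_iso2.png

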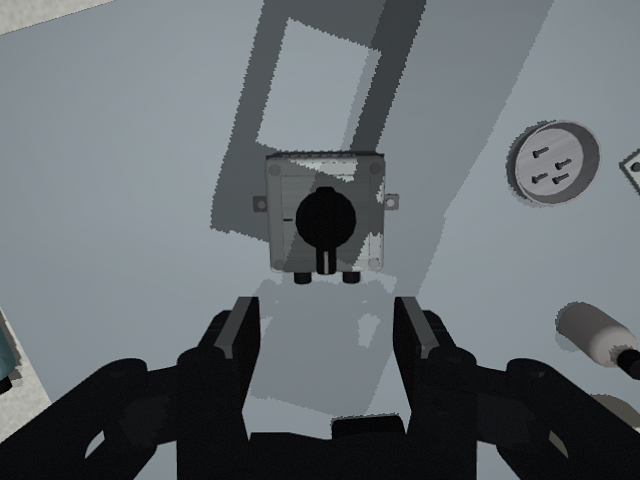

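The isolator view shows the bar with its pointer at (326,262), on the gland side. The long axis has turned 76° → 166°, a full quarter turn, so it sits at the off stop. Next, grip the cover handle.

```bash
cat >> h.py <<'E'
def st(n):
    o=sensors.get_obs(); print(n,round(o['clock'],2),o['tcp_pos'].round(1),np.degrees(np.arctan2(o['tcp_rot'][1,1],o['tcp_rot'][0,1])).round(1),o['wrist_force'].round(1),o['wrist_torque'].round(2),round(o['gripper_width'],1),round(o['grasp_force'],1))
E
python3 - <<'E'
from h import *
x,y=502.05,200.68; R=down(np.radians(27.15))
fingers.grip(60)
ctrl.move_pose([x,y,260],R); st('high')
ctrl.move_straight([x,y,160],feed=150); ctrl.dwell(.2); st('above')
ctrl.move_straight([x,y,123.5],feed=60); st('down')
fingers.grip(15); ctrl.dwell(.2); st('grip')
E
```

```text
high 12.41 [502.2 200.1 259.9] 27.1 [-0.2 -1.1 -0.5] [-0.02 -0.04 -0.04] 59.9 0.0
above 13.43 [502.9 200.9 161.3] 27.2 [0.9 1.1 0.1] [ 0.03 -0.03  0.04] 60.0 0.0
down 14.18 [502.2 200.7 123.5] 27.1 [1.6 0.3 0.3] [-0.03 -0.07 -0.06] 60.1 0.0
grip 14.81 [502.4 200.7 124.1] 27.1 [-1.4 -0.6  5.7] [-0.2   0.33 -0.01] 21.4 60.1
```

```bash
python3 - <<'E'
from h import *
x,y=502.05,200.68
ctrl.move_straight([x,y,138.5],feed=25); st('15')
ctrl.move_straight([x,y,223.7],feed=60); ctrl.dwell(.5); st('up')
a=snap('scene','s2.png'); b=snap('side','side2.png')
for im in(a,b):
    P=depth(im); z=P[...,2]; near=np.hypot(P[...,0]-x,P[...,1]-y)<125
    m=near&(z>178)&(z<194)&(im['color'].min(2)>90); q=P[m]
    c,*_=np.linalg.lstsq(np.c_[q[:,:2]-[x,y],np.ones(len(q))],q[:,2],rcond=None)
    print(len(q),'plane deg',np.degrees(c[:2]).round(2),'z',c[2].round(1),cv2.minAreaRect(q[:,:2].astype(np.float32)))
cv2.imwrite('pics/c.png',np.hstack([cv2.resize(a['color'][120:340,220:440],(400,400)),cv2.resize(b['color'][100:320,180:400],(400,400))]))
E
```

```text
15 15.56 [502.  200.7 138.4] 27.2 [ 0.6 -0.4 -5. ] [-0.01  0.    0.  ] 21.1 58.8
up 17.62 [502.1 200.7 223.7] 27.1 [-0.2  0.8 -3.7] [ 0.04  0.04 -0.01] 20.9 58.8
1357 plane deg [-0.04 -0.11] z 185.3 ((501.9950866699219, 199.53274536132812), (147.07644653320312, 195.3126983642578), 26.35845184326172)
1169 plane deg [-0.06  0.25] z 184.4 ((502.6202392578125, 200.69590759277344), (145.6491241455078, 199.75616455078125), 27.764787673950195)
```

View pics/c.png

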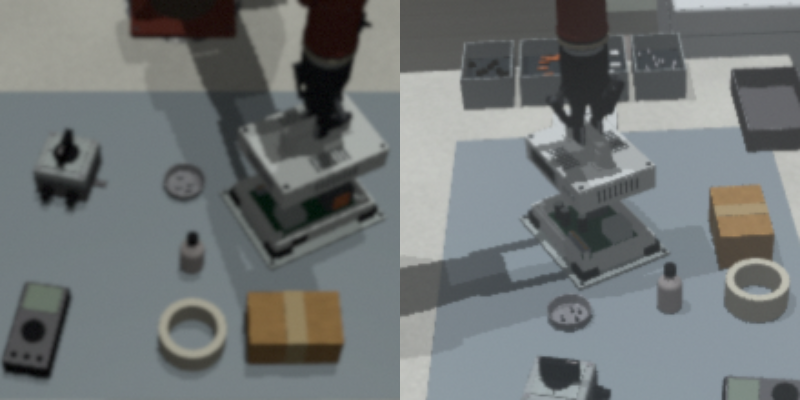

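The crops show the cover held level (within 0.3°) with its top at about z 185, up 100 mm. It is square above the open case with the board visible, and the bystanders haven't moved.

```bash
python3 -c "
from h import *
ctrl.dwell(.5); st('end'); print(workorder.close_job())"
```

```text
end 18.23 [502.  200.7 223.7] 27.2 [ 0.2 -0.1 -4.6] [-0.01 -0.01 -0.  ] 21.2 58.8
the job is handed in; nothing more can be done
None
```

The isolator is off at its stop, the cover is held level and still about 100 mm above the lower case, nothing else on the bench has visibly moved, and the job was handed in at about 18 s.

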